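Take the label roll off the dispenser spindle

TASK

Unload the label stand: turn the latch's knob counter-clockwise until it clicks past its detent and the latch arm is swung fully open, then slide the label roll straight up off its spindle. Keeping the roll upright, put it flat on its end in the open shallow metal tray, setting it down on the tray floor before you let go rather than dropping it. Leave the latch open and everything else on the bench where it stands.

Things in the scene. Friction and masses are not known exactly. Their poses are not given: they have to be found in the camera images.
- stand: Label stand, fixed: a cream base plate 130 (x) x 230 (y) x 18 mm. Origin: centre of its underside, z up. In its frame the spindle axis is at x 0, y +50 mm and the latch post (32 mm across, top at z 85 mm) at x 0, y -45 mm. A small bottle stands close behind it (+x side), its axis 120 mm behind the stand's centre line.
- spindle_seat (a point): Point on the spindle axis, on the shoulder (50 mm across, 24 mm above the bench) on which the roll stands. Axes as the stand's.
- spindle_top (a point): Top of the upright steel spindle, 22 mm in diameter, 72 mm tall above the shoulder, 96 mm above the bench; it ends 12 mm above the top of the seated roll.
- latch (a joint): Angle of the latch about its upright axis, rad. 0: closed at its stop, the arm points to the stand's +y and lies 3 mm above the roll's rim. Grows counter-clockwise seen from above: the arm swings towards the stand's -x side (the robot's). A spring detent holds it at its stops, 0 (closed) and 1.25 (open); it takes about 0.15 N m to start and snaps over at about 0.75.
- latch_grip (a point): Grip point of the latch knob, on its axis, 120 mm above the bench: a grey plastic bar grip 60 mm long, 12 mm wide and 32 mm tall (98 to 130 mm above the bench) on a 40 mm hub disc. This point's y axis points along the bar and the latch arm and turns with them. Pinch it across its 12 mm (this point's x).
- latch_tip (a point): Tip end of the flat steel latch arm, 75 mm from the turning axis; the arm is 14 mm wide and 8 mm thick, from 87 to 95 mm above the bench.
- roll: The white paper label roll on the spindle: a wound ring 64 mm in diameter, 60 mm tall, bore 27 mm, about 0.16 kg. Origin: centre of its underside; z along its axis, up. Seated it stands on the spindle's shoulder with its top 84 mm above the bench.
- tray: Open shallow steel tray, fixed, 160 (x) x 200 (y) x 30 mm outside, walls and floor 5 mm. Origin: centre of its underside, z up. It stands to the left or the right of the stand. Its inner floor is 5 mm above the bench.
- tray_in (a point): Centre of the tray's inner floor. Axes as the tray's.
- kit_box: Bystander: a closed white carton 110 x 150 x 60 mm, on the other side of the stand from the tray. Origin: centre of its underside.
- bottle_a: Bystander: a small white bottle 44 mm in diameter and 85 mm tall, close behind the stand. Origin: centre of its underside.
- bottle_b: Bystander: a small white bottle with a paper label, 44 mm in diameter and 85 mm tall, farther back. Origin: centre of its underside.
- spare_roll: Bystander: a wider, lower label roll, 92 mm in diameter and 45 mm tall, standing on the bench between the robot and the stand. Origin: centre of its underside.
- marker: Bystander: a marker pen lying on the bench, 120 mm long and 14 mm thick. Origin: near its middle, at its underside.
There are look-alikes about, which are no part of the job. What is shaped like the roll but green or purple is not meant.

How it is judged:
On the way, in this order (a step that is already met when the one before it is completed fails the run):
1. the latch has clicked past its detent and stands open while the roll still sits on the spindle (value of joint latch above 1.05 rad and distance between roll and spindle_seat below 0.012 m), for 0.1 s.
2. the roll has been slid up off the spindle, still over it: its underside is above the spindle's top and its axis within 30 mm of the spindle's (z of roll in the frame of spindle_top above 0.002 m and horizontal distance between roll and spindle_top below 0.03 m), for 0.02 s.
3. the roll is set down: in the tray, no more than 12 mm above its floor, while still between the fingers (z of roll in the frame of tray_in below 0.012 m and x of roll in the frame of tray_in between -0.05 and 0.05 m and y of roll in the frame of tray_in between -0.07 and 0.07 m and contact force between the fingers and roll above 0.5 N), for 0.02 s.
At the end, for the whole second after the job is handed in: The latch stands open past its detent (angle above 1.05 rad), and the label roll stands upright (within 0.1 rad), at rest and released, flat on the tray's inner floor (underside within 6 mm of it, centre within 50 mm of the tray's centre in the tray's x and 70 mm in its y) (value of joint latch above 1.05 rad and z of roll in the frame of tray_in between -0.006 and 0.006 m and x of roll in the frame of tray_in between -0.05 and 0.05 m and y of roll in the frame of tray_in between -0.07 and 0.07 m and angle between roll's own z axis and vertical below 0.1 rad and linear speed of roll below 0.02 m/s); the robot touches nothing.
It fails at once if the roll is tipped more than 0.6 rad from upright (angle between roll's own z axis and vertical above 0.6 rad).
It fails at once if a bystander (carton, bottle, spare roll or marker) is moved by more than 30 mm (distance of any of kit_box, bottle_a, bottle_b, spare_roll, marker from where it was at the start of the episode above 0.03 m).
It also fails if it takes over 56 s, if anything falls off the work surface, if the arm or the gripper's body presses on something with over 40 N, if the wrist force passes 120 N, or if a joint passes its speed limit or range.

ROBOT

A 6-joint arm with a two-finger parallel gripper is mounted at the origin on the work surface. World frame = base frame: x ahead of the robot, y to its left, z up, the work surface at z = 0. Lengths are in m, angles in rad, forces in N, time in s.
With the tool pointing down it reaches from about 0.375 to 0.9 m from the base axis. Payload 3.1 kg.
Tool frame: the origin (TCP) lies between the finger pads; the fingertips stand ahead of it and the grasp point (between the pads) lies 5 mm behind it (bot.tcp_to_tips is the z of the fingertips in the tool frame, in m); z points along the fingers, y is the line along which they close (so a half turn about z gives the same grasp; the last joint's range is limited). The gripper opens to 87 mm and grips with 3 to 60 N. Pads are 19 mm wide; open, the fingers measure 117 mm over their backs; the gripper's body (75 mm by 190 mm) begins 51 mm behind the grasp point.
Start: joints at [1.115, 0.527, 1.433, -0, 1.181, -0.178], TCP at [0.171, 0.601, 0.237] pointing down, gripper open.
Joint ranges: [-3.08, 3.08], [-0.75, 2.2], [0.22, 2.44], [-1.43, 4.57], [0, 2.65], [-2.85, 2.85]. Speed limits (rad/s): [2.79, 2.79, 3.14, 3.14, 3.14, 3.14].

INTERFACE

Orientations are given as a unit quaternion [x, y, z, w].
In Python, from workcell import bot, effector, eyes, ticket gives the robot as it stands. The module is installed in compiled form; this text tells all that it offers. Calls block until the motion is done:
- bot.reach(position, orientation): joint-space move of the TCP to a pose.
- bot.move_straight(position, vel=0.15, attitude=None, max_force=None): straight line of the TCP; attitude=None keeps the orientation; vel is the mean speed in m/s. With max_force (N) it stops when the force on the tool has changed by that much, and returns True; else False.
- bot.movej(angles): joint-space move.
- effector.move_gripper(opening, squeeze=None): finger opening in m; squeeze is the grip in N (None keeps the last); returns when the fingers have stopped.
- bot.dwell(seconds).
- bot.inverse_kinematics(position, orientation): joint angles nearest the present ones, or None.
- bot.sense(): the state.
- eyes.grab_frame(name): name is "side" or "top"; returns (picture, depth): 420x560x3 uint8, red, green, blue; 420x560 float32, m along the optical axis (not along the pixel's ray), 0 where there is no reading.
- eyes.camera_model(name): a dict with "intrinsics" (3x3 intrinsics, pixels), "R" (3x3) and "t" (3): a world point X has camera coordinates R X + t. Camera axes: x right, y down, z forward; pixel columns grow to the right and rows downward; lengths in m; the calibration is good to about 2 mm. A picture is of the moment at which its call begins. camera_model takes no time and is no camera call.
A pose or a line that the arm cannot do raises bot.Unreachable and nothing moves.
- ticket.close_job(): hands the job in; it is judged then, once.
Trained networks look in the newest picture that a camera, given by its name, has taken for a name from the list of things; names that differ only in an ending like _2 or _b are one class to them, and where a whole thing is asked for, a point or a joint stands for the part that bears it (a point fixed in the world has none). Each returns a list of dicts, best first, with "p" (0 to 1); they miss things now and then, are a little off and sometimes report something else, mostly with a low value. They report only what shows in the picture. A call takes as long as a camera call. They do not tell look-alikes from the thing itself.
- eyes.silhouettes(camera, thing): "mask" (420x560 bool, what is visible of it) and "uv" ([column, row] in pixels, amid what is visible of it).
The state is a dict: "time_s": time; "qpos": joint angles; "joint_velocities": joint speeds; "joint_torque": joint torques, N m; "tool_pos": TCP position; "eef_rot": TCP orientation; "force": force on the tool from outside, world axes, zero at the start; "torque": the same for the moment, N m; "width": finger opening in m; "grip_force": force on a finger pad.
Only numpy, scipy, OpenCV 4.12 (cv2) and the standard library are available. Lean on these libraries where they do the work, as an engineer would, in place of code of your own. Each camera call takes 0.05 s, during which the arm holds its last target. There are 200 camera calls.

## Working session

There is one attempt and no reset: what is moved stays moved. The work goes in short steps, each a Python script; the robot and the scene stay as the last script left them, time stands still between calls to the robot, and variables do not carry over. Pictures are saved under pics/ and viewed, at most 10 in all, crops included, and the job is handed in when it is done.

```bash
mkdir -p pics
cat > h.py <<'E'
import numpy as np, cv2
from workcell import bot, effector, eyes, ticket
def cloud(name, depth):
    m=eyes.camera_model(name); K=np.array(m["intrinsics"]);R=np.array(m["R"]);t=np.array(m["t"])
    v,u=np.mgrid[0:420,0:560]
    c=np.stack([(u-K[0,2])/K[0,0]*depth,(v-K[1,2])/K[1,1]*depth,depth],-1)
    return (c-t)@R
def save(img,f): cv2.imwrite(f,img[...,::-1])
def yaw(a): # tool down; tool y axis at angle a+... via matrix
    from scipy.spatial.transform import Rotation as Ro
    # columns: tool y = (cos a, sin a,0), z=(0,0,-1), x=y x z
    y=np.array([np.cos(a),np.sin(a),0]);z=np.array([0,0,-1.]);x=np.cross(y,z)
    return Ro.from_matrix(np.stack([x,y,z],1)).as_quat()
E
python3 - <<'E'
from h import *
ims=[]
for n in("top","side"):
    p,d=eyes.grab_frame(n); X=cloud(n,d); np.savez(f"/tmp/{n}.npz",p=p,X=X,d=d); save(p,f"pics/{n}0.png")
    for th in ["stand","latch","latch_grip","roll","tray","kit_box","bottle_a","spare_roll","marker"]:
        for r in eyes.silhouettes(n,th):
            m=r["mask"]&(d>0); P=X[m]
            print(n,th,round(r["p"],2),np.round(r["uv"]),m.sum(),np.round(np.median(P,0),3) if len(P) else '',np.round(np.percentile(P,[2,98],0),3).tolist() if len(P) else '')
print(bot.sense()["tool_pos"],bot.sense()["eef_rot"],bot.tcp_to_tips)
E
```

```text
top stand 0.77 [273. 216.] 3583 [0.553 0.011 0.017] [[0.497, -0.087, 0.011], [0.625, 0.133, 0.128]]
top stand 0.36 [214. 161.] 269 [0.687 0.173 0.057] [[0.673, 0.156, 0.011], [0.709, 0.195, 0.087]]
top latch 0.7 [392. 247.] 2556 [ 0.47  -0.306  0.059] [[0.414, -0.381, 0.03], [0.529, -0.232, 0.064]]
top latch 0.69 [282. 208.] 281 [ 0.557 -0.016  0.102] [[0.543, -0.047, 0.092], [0.574, 0.04, 0.132]]
top latch_grip 0.71 [280. 208.] 392 [ 0.558 -0.013  0.098] [[0.542, -0.049, 0.016], [0.583, 0.05, 0.131]]
top roll 0.74 [250. 214.] 473 [0.557 0.071 0.083] [[0.534, 0.044, 0.017], [0.592, 0.1, 0.088]]
top roll 0.7 [205. 126.] 572 [0.786 0.201 0.057] [[0.76, 0.172, -0.001], [0.821, 0.23, 0.064]]
top roll 0.69 [244. 145.] 535 [0.738 0.088 0.058] [[0.709, 0.06, -0.001], [0.771, 0.116, 0.063]]
top tray 0.93 [162. 249.] 4679 [0.454 0.304 0.005] [[0.37, 0.201, -0.0], [0.538, 0.401, 0.031]]
top bottle_a 0.81 [214. 162.] 219 [0.687 0.173 0.058] [[0.673, 0.157, 0.027], [0.707, 0.194, 0.087]]
top bottle_a 0.55 [282. 169.] 261 [ 0.673 -0.009  0.056] [[0.659, -0.03, -0.0], [0.714, 0.01, 0.087]]
top spa
[... 1226 characters left out ...]
.] 1588 [0.382 0.078 0.043] [[0.343, 0.054, 0.002], [0.425, 0.138, 0.046]]
side kit_box 0.81 [317. 371.] 8198 [ 0.463 -0.328  0.059] [[0.408, -0.393, 0.008], [0.526, -0.239, 0.061]]
side bottle_a 0.79 [268. 182.] 422 [0.685 0.164 0.042] [[0.671, 0.155, 0.005], [0.71, 0.182, 0.084]]
side bottle_a 0.77 [308. 217.] 566 [ 0.669 -0.021  0.046] [[0.657, -0.032, 0.002], [0.692, -0.002, 0.085]]
side spare_roll 0.8 [167. 241.] 1624 [0.383 0.078 0.043] [[0.342, 0.054, 0.001], [0.428, 0.138, 0.046]]
side marker 0.9 [194. 292.] 364 [ 0.384 -0.059  0.012] [[0.369, -0.112, -0.001], [0.399, 0.002, 0.014]]
[0.17135183 0.60103592 0.23657963] [1.38430769e-01 9.90372113e-01 2.01918416e-05 6.26816801e-06] 0.014
```

View pics/top0.png

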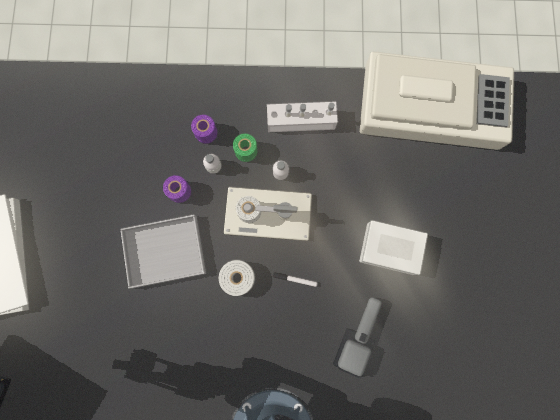

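View pics/side0.png

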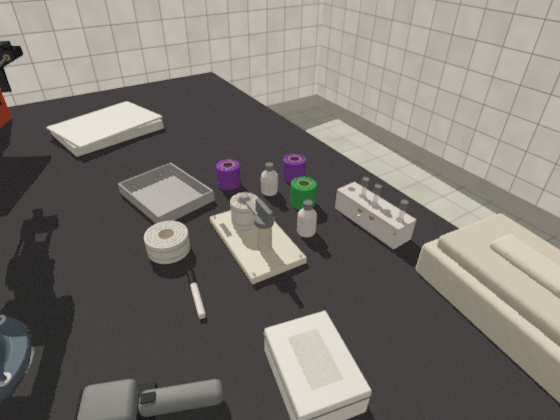

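Top picture: the white roll stands on the spindle at (249,208) with the latch arm over it. Things that could be taken for it:
- purple rolls at (205,127) and (176,188)
- green roll at (245,148)
- spare roll at (236,278), wide and low

I choose (249,208). The tray is at (163,250), to the left of the stand. Next I measure accurately and check a close crop.

Run:
```python
from h import *
for n in("top","side"):
    D=np.load(f"/tmp/{n}.npz");X=D["X"];p=D["p"].astype(int)
    ok=D["d"]>0
    reg=ok&(abs(X[...,0]-.555)<.1)&(abs(X[...,1]-.015)<.15)
    def rect(m,l):
        r=cv2.minAreaRect(X[m][:,:2].astype(np.float32)); print(n,l,m.sum(),np.round(r[0],4),np.round(r[1],3),round(r[2],2), "zmed",np.median(X[m][:,2]).round(4))
    pl=reg&(abs(X[...,2]-.018)<.005)&(p.min(-1)>90)
    lab,cc=cv2.connectedComponents(pl.astype(np.uint8)); 
    rect(pl,"plate")
    k=reg&(X[...,2]>.120)&(X[...,2]<.14);rect(k,"knob")
    P=X[k][:,:2];u=np.linalg.svd(P-P.mean(0))[2][0];print("knob dir deg",np.degrees(np.arctan2(u[1],u[0])),P.mean(0))
    r=reg&(abs(X[...,2]-.084)<.003)&(p.min(-1)>100)&(abs(X[...,1]-.07)<.04);rect(r,"roll")
    a=reg&(abs(X[...,2]-.095)<.004);rect(a,"arm/top")
    t=ok&(abs(X[...,0]-.454)<.13)&(abs(X[...,1]-.30)<.15)
    rect(t&(X[...,2]>.026)&(X[...,2]<.036),"trayrim");rect(t&(abs(X[...,2]-.005)<.003)&(p.min(-1)>100),"floor")
    b=ok&(abs(X[...,0]-.68)<.05)&(abs(X[...,1]+.01)<.05)&(X[...,2]>.03);rect(b,"bottle")
D=np.load("/tmp/top.npz");c=cv2.resize(D["p"][180:245,215:320],None,fx=5,fy=5,interpolation=2)
D=np.load("/tmp/side.npz");e=cv2.resize(D["p"][180:280,200:325],None,fx=4,fy=4,interpolation=2)
o=np.zeros((c.shape[0]+0,525,3),np.uint8);o[:]=c
save(np.hstack([o[:325,:400],e[:325,:400]]),"pics/crop.png")
```

```text
top plate 2943 [0.5617 0.0229] [0.23 0.13] 86.42 zmed 0.0171
top knob 123 [ 0.5593 -0.0224] [0.059 0.013] 87.51 zmed 0.1285
knob dir deg -93.1417237278301 [ 0.558657   -0.02177034]
top roll 288 [0.565  0.0729] [0.06  0.059] 1.42 zmed 0.0836
top arm/top 219 [0.5577 0.0212] [0.039 0.119] 2.03 zmed 0.0951
top trayrim 483 [0.4546 0.2999] [0.16 0.2 ] 12.21 zmed 0.0292
top floor 3072 [0.4489 0.2878] [0.186 0.239] 12.29 zmed 0.0046
top bottle 221 [ 0.6794 -0.01  ] [0.042 0.042] 61.18 zmed 0.0589
side plate 2804 [0.56   0.0213] [0.23  0.131] 86.66 zmed 0.0171
side knob 161 [ 0.5568 -0.0237] [0.061 0.012] 85.96 zmed 0.1282
knob dir deg -92.64555608075253 [ 0.55553815 -0.02712767]
side roll 232 [0.5609 0.0733] [0.065 0.057] 45.46 zmed 0.0834
side arm/top 224 [0.5557 0.0136] [0.039 0.13 ] 1.6 zmed 0.095
side trayrim 417 [0.453  0.2991] [0.162 0.204] 12.69 zmed 0.0287
side floor 1687 [0.4517 0.2975] [0.157 0.202] 12.0 zmed 0.0043
side bottle 398 [ 0.6737 -0.0155] [0.034 0.043] 42.85 zmed 0.0557
```

View pics/crop.png

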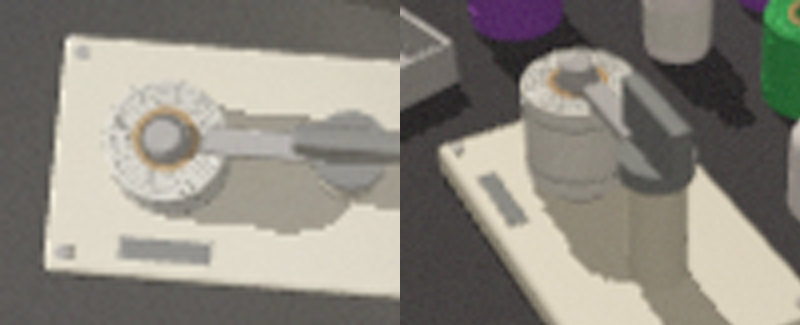

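The crop confirms it: white roll around the steel spindle, with the closed latch arm above its rim. The plate, knob, roll and tray fits match the given sizes. I turn the latch next.

Run:
```python
from h import *
a=np.radians(-3.3); kx,ky=0.5582,-0.0229
best=None
for b in (a,a+np.pi):
    q=bot.inverse_kinematics([kx,ky,.20],yaw(b)); q2=bot.inverse_kinematics([kx,ky,.20],yaw(b+1.25))
    print(np.round(q,3),np.round(q2,3))
    if best is None or max(abs(q[5]),abs(q2[5]))<best[0]: best=(max(abs(q[5]),abs(q2[5])),b,np.sign(q2[5]-q[5]))
_,b,s=best; print(best)
bot.reach([kx,ky,.20],yaw(b))
print(bot.move_straight([kx,ky,.117],vel=.08,max_force=10))
effector.move_gripper(0.0,squeeze=35)
st=bot.sense(); print(st["time_s"],st["tool_pos"],st["width"],st["grip_force"],st["force"])
```

```text
[-0.241  0.485  1.639 -0.     1.018 -0.183] [-0.241  0.485  1.639 -0.     1.018 -1.433]Traceback (most recent call last):
  File "<stdin>", line 6, in <module>
    return _wrapfunc(a, 'round', decimals=decimals, out=out)
    return _wrapit(obj, method, *args, **kwds)
    result = getattr(arr, method)(*args, **kwds)
TypeError: unsupported operand type(s) for *: 'NoneType' and 'float'
```

Run:
```python
from h import *
b=np.radians(-3.3); kx,ky=0.5582,-0.0229
bot.reach([kx,ky,.20],yaw(b))
print(bot.move_straight([kx,ky,.117],vel=.08,max_force=10), bot.sense()["time_s"])
effector.move_gripper(0.0,squeeze=35)
st=bot.sense(); print(st["time_s"],st["tool_pos"],st["width"],st["grip_force"],st["force"],st["qpos"])
if .009<st["width"]<.016:
    q0=np.array(st["qpos"])
    for k in range(1,7):
        q=q0.copy(); q[5]-=1.27*k/6; bot.movej(q)
        st=bot.sense(); print(round(st["time_s"],2),np.round(st["torque"],2),np.round(st["force"],1),round(st["width"],4),round(st["qpos"][5]-q0[5],3))
p,d=eyes.grab_frame("side"); save(cv2.resize(p[120:300,150:390],None,fx=2.5,fy=2.5),"pics/turn.png")
```

```text
False 4.7917
5.9833 [ 0.55817423 -0.02288922  0.11697878] 0.011668410638179538 34.99796310905367 [ 0.35658436  0.45395053 -0.7542026 ] [-2.41024897e-01  6.07362887e-01  1.70447538e+00  3.49013895e-05
  8.29855725e-01 -1.83303403e-01]
6.3 [-0.08  0.05 -0.05] [ 0.3  0.5 -0.7] 0.0114 -0.208
6.62 [ 0.11 -0.07 -0.02] [ 2.   0.8 -2. ] 0.0118 -0.418
6.93 [ 0.19 -0.17  0.06] [ 2.2  1.5 -1.5] 0.0116 -0.629
7.25 [ 0.29 -0.3   0.06] [ 4.   2.1 -2.1] 0.0117 -0.841
7.57 [ 0.51 -0.33  0.13] [ 4.2  3.  -2.2] 0.0118 -1.052
7.88 [ 0.54 -0.52 -0.36] [ 5.3  2.4 -2.8] 0.0119 -1.261
```

View pics/turn.png

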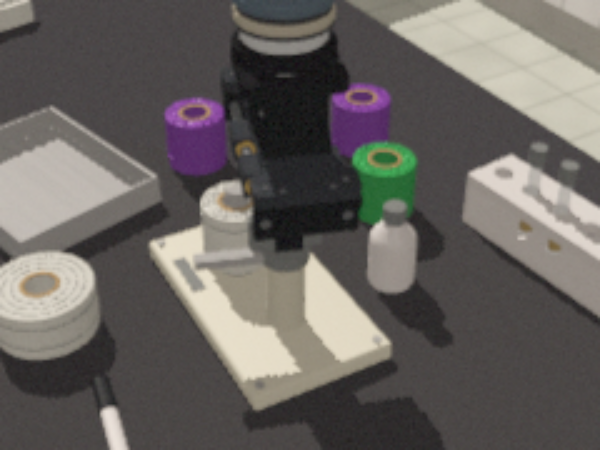

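The picture shows the arm swung towards the robot (about (225,258) in the crop) and the roll still seated. I release, retreat up and measure again.

Run:
```python
from h import *
effector.move_gripper(0.05)
P=bot.sense()["tool_pos"]; bot.move_straight([P[0],P[1],.2],vel=.15)
bot.reach([.454,.24,.25],yaw(np.radians(-3.3)))
for n in("top","side"):
    p,d=eyes.grab_frame(n);X=cloud(n,d);p=p.astype(int)
    reg=(d>0)&(abs(X[...,0]-.555)<.1)&(abs(X[...,1]-.015)<.15)
    k=reg&(X[...,2]>.120)&(X[...,2]<.14);Q=X[k][:,:2].astype(np.float32);print(n,"knob",cv2.minAreaRect(Q) if len(Q) else 0)
    a=reg&(abs(X[...,2]-.095)<.004)&(X[...,0]<.53);print("arm",X[a][:,:2].mean(0) if a.any() else 0)
    r=reg&(abs(X[...,2]-.084)<.003)&(p.min(-1)>100)&(abs(X[...,1]-.07)<.045)&(abs(X[...,0]-.564)<.045)
    Q=X[r][:,:2].astype(np.float32);print("roll",r.sum(),cv2.minEnclosingCircle(Q) if len(Q) else 0, cv2.minAreaRect(Q))
    save(p,f"pics/{n}1.png")
print(bot.sense()["time_s"])
```

```text
top knob ((0.5585441589355469, -0.021975968033075333), (0.012146327644586563, 0.05906306952238083), 68.65919494628906)
arm [ 0.50964893 -0.00270585]
roll 308 ((0.5647881627082825, 0.07250238209962845), 0.03182709217071533) ((0.5650847554206848, 0.07166475057601929), (0.060358550399541855, 0.06169716268777847), 1.4623714685440063)
side knob ((0.5576086044311523, -0.023357579484581947), (0.014775902964174747, 0.05958195775747299), 69.31996154785156)
arm [ 0.50842743 -0.00508018]
roll 287 ((0.5624285936355591, 0.07147146016359329), 0.032217759639024734) ((0.5621842741966248, 0.07258304953575134), (0.06303839385509491, 0.0590335987508297), 10.446845054626465)
11.2167[ WARN:0@3.972] global loadsave.cpp:1063 imwrite_ Unsupported depth image for selected encoder is fallbacked to CV_8U.
```

Both cameras put the latch at about 1.25 rad, so it is open, and the roll is at (0.5637, 0.072). I grasp the roll and lift it.

Run:
```python
from h import *
y=yaw(np.radians(12.3)); x0,y0=.5637,.0720
effector.move_gripper(0.087)
bot.reach([x0,y0,.20],y)
print(bot.move_straight([x0,y0,.057],vel=.08,max_force=8))
effector.move_gripper(0.0,squeeze=18)
s=bot.sense(); print(s["time_s"],s["width"],s["grip_force"],s["force"],s["tool_pos"])
if .058<s["width"]<.07:
    print(bot.move_straight([x0,y0,.150],vel=.08,max_force=20)); bot.dwell(.2)
    s=bot.sense(); print(s["time_s"],s["width"],s["grip_force"],s["force"],s["tool_pos"])
p,d=eyes.grab_frame("side"); save(cv2.resize(p[120:300,150:390],None,fx=2.5,fy=2.5),"pics/lift.png")
```

```text
False
15.4333 0.06496943153414926 18.000149845192936 [0.79735773 0.19773259 1.36475771] [0.56379982 0.07200329 0.0571013 ]
False
16.95 0.06466827337816526 17.99989107554211 [-0.11837545 -0.22337977 -1.6835754 ] [0.56344543 0.07200527 0.14948493]
```

View pics/lift.png

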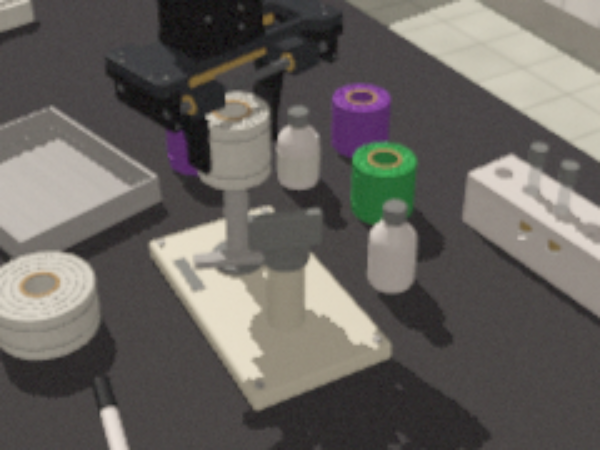

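The roll is upright between the fingers at (238,140) in the crop, above the spindle at (237,215). I check its height in the depth data, then carry it over and set it down.

Run:
```python
from h import *
x0,y0=.5637,.0720
bot.move_straight([x0,y0,.165],vel=.1)
p,d=eyes.grab_frame("side");X=cloud("side",d);p=p.astype(int)
sat=p.max(-1)-p.min(-1)
m=(d>0)&(p.min(-1)>120)&(sat<40)&(np.hypot(X[...,0]-x0,X[...,1]-y0)<.034)&(X[...,2]>.1)
lo,hi=np.percentile(X[m][:,2],[1,99]);print("roll z",m.sum(),lo,hi)
if lo>.105:
    tx,ty=.4538,.2995
    bot.move_straight([tx,ty,.165],vel=.15)
    print(bot.move_straight([tx,ty,.060],vel=.1))
    print(bot.move_straight([tx,ty,.033],vel=.02,max_force=4)); bot.dwell(.2)
    s=bot.sense(); print(s["time_s"],s["width"],s["grip_force"],s["force"],s["tool_pos"])
    p,d=eyes.grab_frame("side"); save(cv2.resize(p[100:280,60:300],None,fx=2.5,fy=2.5),"pics/set.png")
```

```text
roll z 787 0.13570330181925222 0.38124463264637865
False
True
21.5917 0.06487462526943673 17.999884220007516 [0.24163361 0.40986989 5.66633299] [0.45371899 0.29945981 0.03801683]
```

View pics/set.png

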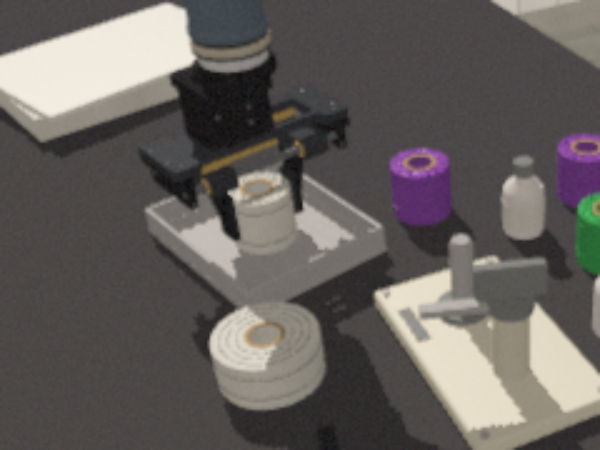

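The roll stands in the middle of the tray at (262,215) in the crop. Contact came at TCP z 0.038, exactly where the tray floor should be. I release, retreat and verify.

Run:
```python
from h import *
effector.move_gripper(0.087); bot.dwell(.3)
P=bot.sense()["tool_pos"]; bot.move_straight([P[0],P[1],.22],vel=.12)
bot.reach([.40,-.15,.28],yaw(np.radians(12.3))); bot.dwell(.3)
for n in("top","side"):
    p,d=eyes.grab_frame(n);X=cloud(n,d);p=p.astype(int)
    m=(d>0)&(np.hypot(X[...,0]-.454,X[...,1]-.30)<.06)&(X[...,2]>.058)&(X[...,2]<.075)
    Q=X[m].astype(np.float32);c=cv2.minEnclosingCircle(Q[:,:2]);A=np.linalg.lstsq(np.c_[Q[:,:2],np.ones(len(Q))],Q[:,2],rcond=None)[0]
    print(n,"roll top",m.sum(),c,np.median(Q[:,2]),"tilt",A[:2])
    k=(d>0)&(abs(X[...,0]-.558)<.05)&(abs(X[...,1]+.023)<.05)&(X[...,2]>.12)&(X[...,2]<.14)
    if k.any(): print("knob",cv2.minAreaRect(X[k][:,:2].astype(np.float32)))
save(p.astype(np.uint8),"pics/end.png"); s=bot.sense();print(s["time_s"],s["force"],s["width"])
```

```text
Traceback (most recent call last):
cv2.error: OpenCV(4.12.0) /io/opencv/modules/imgproc/src/shapedescr.cpp:201: error: (-215:Assertion failed) count >= 0 && (depth == CV_32F || depth == CV_32S) in function 'minEnclosingCircle'
```

Run:
```python
from h import *
I=[]
for n in("top","side"):
    p,d=eyes.grab_frame(n);X=cloud(n,d);np.savez(f"/tmp/{n}.npz",p=p,X=X,d=d)
    m=(d>0)&(np.hypot(X[...,0]-.454,X[...,1]-.30)<.06)&(X[...,2]>.03)
    print(n,m.sum(),np.percentile(X[m],[2,50,98],0).round(3).tolist() if m.any() else '')
    I.append(cv2.resize(p,(400,300)))
save(np.hstack(I),"pics/end.png"); s=bot.sense();print(s["time_s"],s["force"],s["width"],s["tool_pos"])
```

```text
top 507 [[0.426, 0.269, 0.032], [0.454, 0.297, 0.063], [0.482, 0.328, 0.069]]
side 0 
26.4417 [0.0120952  0.46605428 0.03483198] 0.08689800936570606 [ 0.40009135 -0.14981511  0.27995387]
```

View pics/end.png

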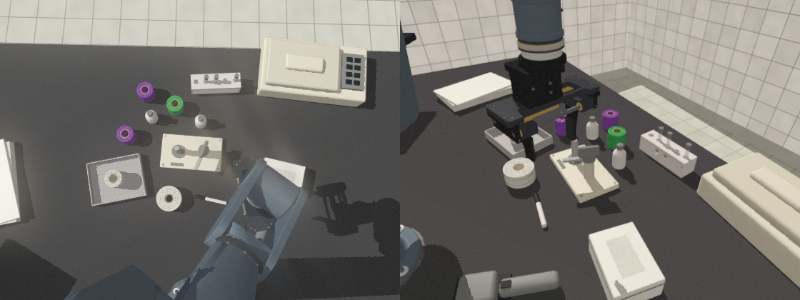

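From the side camera the gripper only hides the roll. The top camera shows the roll upright in the tray at (112,178), the latch still open and the bystanders in place. I check the numbers from the top frame, then hand in.

Run:
```python
from h import *
D=np.load("/tmp/top.npz");X=D["X"];d=D["d"]
m=(d>0)&(np.hypot(X[...,0]-.454,X[...,1]-.30)<.06)&(X[...,2]>.058)&(X[...,2]<.075)
Q=X[m].astype(np.float32);A=np.linalg.lstsq(np.c_[Q[:,:2],np.ones(len(Q))],Q[:,2],rcond=None)[0]
c=cv2.minEnclosingCircle(np.ascontiguousarray(Q[:,:2]));z=np.median(Q[:,2]);print(c,z,A[:2])
k=(d>0)&(abs(X[...,0]-.558)<.05)&(abs(X[...,1]+.023)<.05)&(X[...,2]>.12)&(X[...,2]<.14)
r=cv2.minAreaRect(np.ascontiguousarray(X[k][:,:2].astype(np.float32)));print(r)
if abs(z-.065)<.004 and np.hypot(*A[:2])<.08 and r[1][0]<r[1][1] and 60<r[2]<75: print(ticket.close_job())
```

```text
((0.45489558577537537, 0.2994330823421478), 0.0319676510989666) 0.064060465 [ 0.00140348 -0.0015075 ]
((0.5587252378463745, -0.022073844447731972), (0.01187857985496521, 0.05904713273048401), 68.36381530761719)
the job is handed in; nothing more can be done
None
```

I opened the latch past its detent, slid the roll up off the spindle, set it down flat and upright near the tray's centre before letting go, and handed the job in; the hand-in call returned no verdict.

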